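Open the battery hatch of the data logger

TASK

The batteries in the grey data logger are due to be checked, but a roll of dark tape has been left lying on its orange battery hatch. Without lifting the roll, push it off the hatch onto the logger's rimmed deck so that it lies flat there, wholly clear of the hatch. Then press the ribbed front part of the hatch down once and let go, so that it pops up and stays fully open; leave everything else on the bench where it is.

Things in the scene. Friction and masses are not known exactly. Their poses are not given: they have to be found in the camera images.
- logger: Grey box fixed on the table, 160 (x) x 280 (y) x 62 mm high; origin at the centre of its underside, z up; its front panel with display and coloured sockets faces its -x. The orange hatch lies flush in its flat top (z = 62 mm) over x -51 to +43, y -116 to -24 mm in this frame. The rest of the top from y = -20 mm on is the rimmed deck.
- deck (a point): Centre of the deck where the roll shall end: plain grey top of the logger, flush with the hatch and with no step between. Deck is 156 mm (logger's y, from y -20 to +136) x 150 mm (x); black rim 6 mm high along its front, back and far (+y) edges only (inner faces at x = +-75, y = +135). This point is at (0, 60, 62) mm in the logger's frame; same axes.
- roll_center (a point): Centre, half-way up, of the roll of dark brown-black tape, a loose solid-acting disc about 55 mm across and 19 mm high, 35 to 70 g, lying flat on the hatch at the start (its centre is then 71.5 mm above the table). z is its axis.
- hatch (a joint): Hatch angle, rad: 0 shut, negative pressed in (stop -0.08), 1.75 fully open (past upright). Orange plate 94 x 92 x 4 mm, black ribs on its front part, hinged on its far (+x) edge. Push-push latch: pressing the ribs takes about 3 N, releases at -0.045, the plate goes in 6 mm to a stop; as the finger leaves, a spring swings it open in about 1 s and holds it. Do not push it shut again.
- press_patch (a point): Where to press: the top face of the hatch in the middle of its width, 75 mm from the hinge and 20 mm from its front edge, among the black ribs. It moves with the hatch; while shut it is at x = -30, y = -70, z = 62 mm in the logger's frame.
- hatch_hinge (a point): Middle of the hatch's hinge line, on the top face; the line runs along the logger's y.
- catch (a joint): Hidden follower of the latch inside the logger, in m: 0 while latched, about -0.006 to -0.009 once released, about +0.0085 after the hatch has swung fully open. Nothing to handle.
- film_pot: Loose bystander: black pot with grey lid, 34 mm across, 50 mm high, standing on the table; origin at its underside.
- cell_holder: Loose bystander: black two-cell battery holder with a green and a yellow cell, 33 x 62 x 17 mm, lying on the table; origin at its underside.
- driver: Loose bystander: screwdriver with a red handle, 25 x 194 x 24 mm, lying on the table; origin under its middle.
- eraser: Loose bystander: white eraser in a blue sleeve, 21 x 50 x 12 mm, lying on the table; origin at its underside.
Things that resemble listed ones, but are neither listed nor needed, are in the scene too. What is shaped like the part that bears roll_center but blue or green is not meant.

How it is judged:
By the outcome, as a careful person would: the job done as asked, in the order asked, and still so for the second after the job is handed in, with the robot touching nothing.
It also fails if it takes over 38 s, if anything falls off the work surface, if the arm or the gripper's body presses on something with over 40 N, if the wrist force passes 120 N, or if a joint passes its speed limit or range.

ROBOT

A 6-joint arm with a two-finger parallel gripper is mounted at the origin on the work surface; the furniture and walls round the work are solid. World frame = base frame: x ahead of the robot, y to its left, z up, the work surface at z = 0. Lengths are in mm, angles in rad, forces in N, time in s.
With the tool pointing down it reaches from about 400 to 925 mm from the base axis. Payload 12.5 kg.
Tool frame: the origin (TCP) lies midway between the tips of the shut fingers; the grasp point (between the pads) lies 19 mm behind it; z points along the fingers, y is the line along which they close (so a half turn about z gives the same grasp; the last joint's range is limited). The gripper opens to 95 mm and grips with 3 to 60 N. Pads are 20 mm wide; open, the fingers measure 119 mm over their backs; the gripper's body (75 mm by 180 mm) begins 59 mm behind the grasp point.
Start: joints at [1.19, 0.491, 1.559, -0, 1.092, -0.106], TCP at [169.579, 601.573, 214.661] pointing down, gripper open.
Joint ranges: [-3.1, 3.1], [-0.84, 2.19], [0.05, 2.79], [-1.13, 4.28], [0.06, 2.93], [-2.69, 2.69]. Speed limits (rad/s): [2.22, 2.22, 2.79, 3.14, 3.14, 3.14].

INTERFACE

Orientations are given as [roll, pitch, yaw] about the fixed x, y, z axes, in that order (R = Rz(yaw) Ry(pitch) Rx(roll)).
In Python, from cell import env gives the robot as it stands.
- The arm moves only by the tool arm_command, never from a script. Its argument "targets" is a list of rows, each a list of 5 numbers: the shift along the tool's x, y, z in mm, then the turn about the tool's z in degrees, then the opening, from 0 (shut) to 1 (fully open). In form: [[tx, ty, tz, roll, fingers], ...]. A call has 1 to 5 rows; each row is the pose to reach, as a shift and turn from the pose commanded when the call began, along the tool's axes at that moment; what a row does not reach only later rows make up. A row lasts 1/10 s, in which the tool goes at most 50 mm and 8.59 degrees, less where a joint would pass 70% of its speed; a pose out of reach is approached as far as the arm can. A call with a gripper value outside its range is refused whole. The fingers move at their own pace and stop on an object; the grip force is fixed at half the most. Time passes only in rows, so rows that repeat a pose let the fingers close. It gives the time, the measured TCP pose, the force, the opening and the grip force at its end, in the units of the state.
- env.state(): the state, without advancing time (a new reading comes with each control period).
- env.read_camera(name): name is "scene" or "top"; returns a dict with "frame" (480x640x3 uint8, red, green, blue), "vertical_fov" (degrees; the focal length in pixels is half the picture's height over the tangent of half this angle, whatever the lens; pixels are square), "cx", "cy" (the principal point, pixels), "k1" (the pictures are not rectified: a ray, as slopes to the right and down, at radius r is drawn at 1 + k1 r^2 times it, then the intrinsics apply), "world_from_camera" (4x4, takes a point from camera to world coordinates). Camera axes: x right, y down, z forward; pixel columns grow to the right and rows downward; lengths in mm; the calibration is good to about 2 mm. A picture is of the moment at which its call begins. There is no depth.
- env.job_done(): hands the job in; it is judged then, once.
The state is a dict: "t": time; "joints": joint angles; "qvel": joint speeds; "tau": joint torques, N m; "eef_pos": TCP position; "tcp_rot": TCP orientation; "ft_force": force on the tool from outside, world axes, zero at the start; "moment": the same for the moment, N m; "opening": opening from 0.0 (shut) to 1.0 (fully open); "grip_force": force on a finger pad.
Only numpy, scipy, OpenCV 4.12 (cv2) and the standard library are available. Lean on these libraries where they do the work, as an engineer would, in place of code of your own. Each camera call takes 0.05 s, during which the arm holds its last target. There are 200 camera calls.

## Working session

There is one attempt and no reset: what is moved stays moved. The work goes in short steps, Python scripts to look and compute and a tool call to move; the robot and the scene stay as the last step left them, time stands still between calls to the robot, and variables do not carry over. Pictures are saved under pics/ and viewed, at most 10 in all, crops included, and the job is handed in when it is done.

Besides the shell and the picture viewer there is one more tool, called after "Call:" in YAML: its name, and indented under it one key for each argument. arm_command: Moves the arm, as the interface text tells. Its arguments: {"type":"object","properties":{"targets":{"type":"array","items":{"type":"array","items":{"type":"number"}}}},"required":["targets"]}

```bash
mkdir -p pics; ls; python3 - <<'E'
from cell import env
import cv2,numpy as np,pickle
d={}
for n in("scene","top"):
    c=env.read_camera(n); d[n]=c
    cv2.imwrite(f"pics/{n}0.png",c["frame"][:,:,::-1])
    print(n,c["vertical_fov"],c["cx"],c["cy"],c["k1"],np.round(c["world_from_camera"],3).tolist())
pickle.dump(d,open("cams0.pkl","wb"))
print(env.state())
E
```

```text
pics
scene 45.88436858993347 321.5746226784844 234.2709841425849 -0.1417379283617998 [[0.822, -0.388, 0.416, 132.868], [-0.569, -0.568, 0.594, -564.551], [0.006, -0.726, -0.688, 805.854], [0.0, 0.0, 0.0, 1.0]]
top 45.37713956601167 321.5354868176982 238.51079020417185 -0.03606814047434377 [[0.027, -0.994, 0.11, 446.872], [-1.0, -0.028, -0.011, 27.605], [0.014, -0.11, -0.994, 1052.959], [0.0, 0.0, 0.0, 1.0]]
{'t': 0.1, 'joints': array([ 1.19041756e+00,  4.91498201e-01,  1.55935448e+00, -5.71076078e-06,
        1.09170903e+00, -1.05577134e-01]), 'qvel': array([-1.09130436e-03, -1.53253712e-03, -1.98815473e-03, -3.85738467e-04,
        4.83531027e-05,  2.18371494e-04]), 'tau': array([ 2.23722775e-03, -6.13627625e+01, -2.58608168e+01,  6.94388361e-02,
        4.70003451e-02, -2.38549472e-05]), 'eef_pos': array([169.4883691 , 601.37187621, 214.1325755 ]), 'tcp_rot': array([-3.14062845e+00, -9.70837700e-05,  2.86679361e+00]), 'ft_force': array([0.5520776 , 0.68340559, 0.0318777 ]), 'moment': array([-0.00239582,  0.04840644,  0.04514623]), 'grip_force': 0.0, 'opening': 1.0015333804108375}
```

View pics/scene0.png

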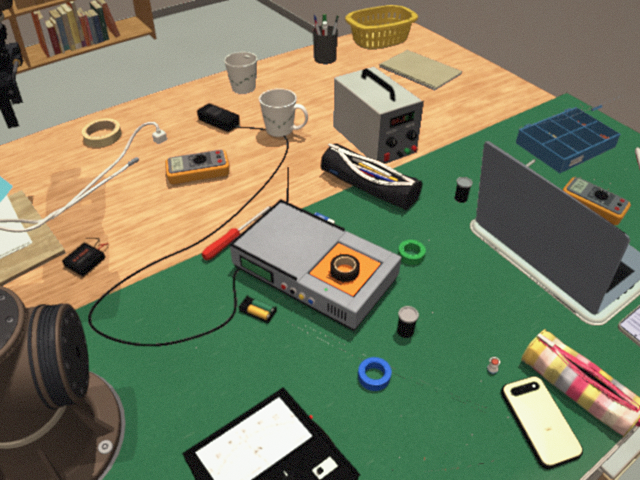

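View pics/top0.png

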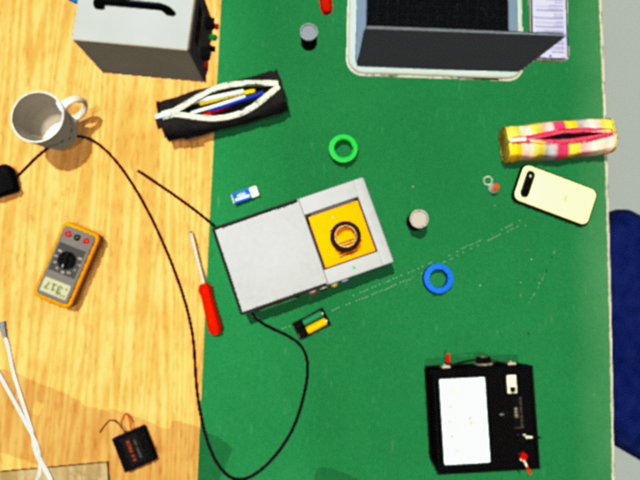

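The top view shows the logger's top with corners near (216,228), (364,179), (393,264) and (242,313). The orange hatch is at about (342,233), with the dark roll on it at (346,237). The blue ring at (438,278) and the green ring at (343,149) are decoys on the mat. The roll that fits is the dark one on the orange hatch.

```bash
cat > h.py <<'E'
import cv2,numpy as np
def K(c):
    f=240/np.tan(np.radians(c["vertical_fov"]/2)); return np.array([[f,0,c["cx"]],[0,f,c["cy"]],[0,0,1.]]),np.array([c["k1"],0,0,0.])
def ray(c,uv,z):
    k,d=K(c); p=cv2.undistortPoints(np.array(uv,float).reshape(-1,1,2),k,d).reshape(-1,2)
    T=c["world_from_camera"]; r=np.c_[p,np.ones(len(p))]@T[:3,:3].T; o=T[:3,3]
    return (o+r*((z-o[2])/r[:,2])[:,None])[:,:2]
def proj(c,P):
    k,d=K(c); M=np.linalg.inv(c["world_from_camera"])
    return cv2.projectPoints(np.array(P,float).reshape(-1,3),cv2.Rodrigues(M[:3,:3])[0],M[:3,3],k,d)[0].reshape(-1,2)
def big(m):
    return max(cv2.findContours(m.astype(np.uint8),0,2)[0],key=cv2.contourArea)
def orange(c,box):
    h=cv2.cvtColor(c["frame"],cv2.COLOR_RGB2HSV); m=cv2.inRange(h,(10,150,90),(28,255,255))
    w=np.zeros_like(m); x0,y0,x1,y1=box; w[y0:y1,x0:x1]=m[y0:y1,x0:x1]; return w
def roll(c,box,thr=75):
    # dark blob
    g=c["frame"].max(2)<thr; w=np.zeros(g.shape,np.uint8); x0,y0,x1,y1=box; w[y0:y1,x0:x1]=g[y0:y1,x0:x1]
    return cv2.convexHull(big(w))
E
python3 - <<'E'
import pickle; from h import *
d=pickle.load(open("cams0.pkl","rb"))
B={"top":(300,190,385,285),"scene":(300,235,390,300)}
for n,c in d.items():
    o=cv2.convexHull(big(orange(c,B[n]))); q=cv2.approxPolyDP(o,8,True).reshape(-1,2)
    P=ray(c,o.reshape(-1,2),62).astype(np.float32); r=cv2.minAreaRect(P)
    print(n,"hatch",r,np.round(ray(c,q,62)).tolist(),q.tolist())
    rb={"top":(325,215,366,262),"scene":(325,248,364,288)}[n]
    h=roll(c,rb); print(" roll",cv2.boundingRect(h),cv2.minEnclosingCircle(ray(c,h.reshape(-1,2),76.5).astype(np.float32)))
print("logger",np.round(ray(d["top"],[(216,228),(364,179),(393,264),(242,313)],62)))
c=d["top"]["frame"][160:330,200:410]; s=d["scene"]["frame"][195:335,220:410]
a=cv2.resize(c,None,fx=2.9,fy=2.9)[:,:,::-1]
cv2.imwrite("pics/crop.png",a[:590])
E
```

```text
scene hatch ((567.907470703125, -17.799606323242188), (95.1234130859375, 93.61518859863281), 20.94394874572754) [[595.0, 41.0], [628.0, -41.0], [541.0, -77.0], [509.0, 8.0]] [[338, 243], [379, 262], [353, 295], [310, 273]]
 roll (331, 255, 28, 27) ((559.0973510742188, -27.521827697753906), 32.190006256103516)
top hatch ((566.5565795898438, -17.273754119873047), (95.31727600097656, 94.45811462402344), 20.63930320739746) [[626.0, -44.0], [539.0, -77.0], [507.0, 9.0], [596.0, 41.0]] [[357, 200], [375, 250], [325, 267], [308, 216]]
 roll (331, 222, 29, 30) ((559.655029296875, -23.440229415893555), 25.40424156188965)
logger [[ 570.  200.]
 [ 664.  -56.]
 [ 516. -109.]
 [ 425.  149.]]
```

View pics/crop.png

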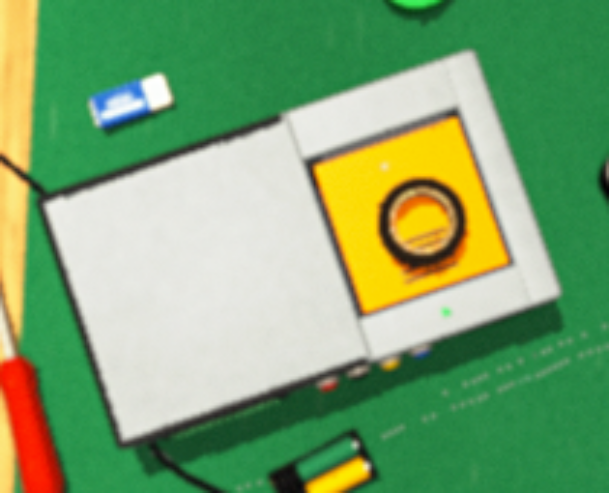

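The crop confirms it: the dark roll is the ring on the orange plate. The logger's yaw is about 20.5°, its origin is at about (546.5,49.5), and the roll is at logger (-14,-74). There is also a tall vertical antenna at about (570,205), so I'll route around it with the tool closer to the base.

Call:
arm_command:
  targets:
    - [-322, -368, 0, 54, 0.32]
    - [-322, -368, 0, 54, 0.32]
    - [-322, -368, 0, 54, 0.32]
    - [-322, -368, 0, 54, 0.32]
    - [-322, -368, 0, 54, 0.32]

```text
t: 0.6
eef_pos: [277.3, 374.0, 214.5]
tcp_rot: [-3.142, 0.0, 2.111]
ft_force: [0.8, -0.0, 0.3]
opening: 0.638
grip_force: 0.0
```

```bash
cat >> h.py <<'E'
YAW=np.radians(20.5); O=np.array([546.4,49.5]); EX=np.array([np.cos(YAW),np.sin(YAW)]); EY=np.array([-EX[1],EX[0]])
def L2W(x,y): return O+x*EX+y*EY
def W2L(p): p=np.array(p)[:2]-O; return p@EX,p@EY
def go(s,x,y,z,yaw=110.5):
    from scipy.spatial.transform import Rotation as R
    r=R.from_euler("xyz",s["tcp_rot"]).as_matrix(); t=np.r_[L2W(x,y),z]
    cur=np.degrees(s["tcp_rot"][2])
    print("at L",np.round(W2L(s["eef_pos"]),1),"z",round(s["eef_pos"][2],1),"shift",np.round(r.T@(t-s["eef_pos"]),1),"turn",round((cur-yaw+180)%360-180,1),"F",np.round(s["ft_force"],1),"t",s["t"],"op",s["opening"])
E
python3 -c "
from h import *; from cell import env
s=env.state(); print(s['eef_pos']); go(s,-14,-124,110); go(s,-150,-60,200)"
```

```text
[277.25418555 373.96590577 214.50893961]
at L [-138.5  398.2] z 214.5 shift [-536.1   27.6  104.5] turn 10.5 F [ 0.8 -0.   0.3] t 0.6 op 0.6378351545430795
at L [-138.5  398.2] z 214.5 shift [-448.5  -94.5   14.5] turn 10.5 F [ 0.8 -0.   0.3] t 0.6 op 0.6378351545430795
```

Call:
arm_command:
  targets:
    - [-448, -95, 0, 10.5, 0.32]
    - [-448, -95, 0, 10.5, 0.32]
    - [-448, -95, 0, 10.5, 0.32]
    - [-448, -95, 0, 10.5, 0.32]
    - [-448, -95, 0, 10.5, 0.32]

```text
t: 1.1
eef_pos: [359.8, 138.0, 214.7]
tcp_rot: [3.141, -0.0, 1.934]
ft_force: [0.3, 0.3, -0.1]
opening: 0.325
grip_force: 0.0
```

```bash
python3 -c "
from h import *; from cell import env
s=env.state(); print(s['eef_pos'],s['tcp_rot']); go(s,-14,-124,100)"
```

```text
[359.76923179 138.00591294 214.71581215] [ 3.14123003e+00 -3.60828990e-05  1.93386673e+00]
at L [-143.8  148.3] z 214.7 shift [-272.9  128.3  114.8] turn 0.3 F [ 0.3  0.3 -0.1] t 1.1 op 0.32460146876997625
```

Call:
arm_command:
  targets:
    - [-273, 128, 30, 0, 0.32]
    - [-273, 128, 30, 0, 0.32]
    - [-273, 128, 30, 0, 0.32]
    - [-273, 128, 30, 0, 0.32]
    - [-273, 128, 30, 0, 0.32]

```text
t: 1.6
eef_pos: [539.4, -35.1, 189.4]
tcp_rot: [-3.141, -0.0, 1.933]
ft_force: [-0.5, 0.6, -0.2]
opening: 0.321
grip_force: 0.0
```

```bash
python3 -c "
from h import *; from cell import env
s=env.state(); print(s['eef_pos']); go(s,-14,-124,69)"
```

```text
[539.39732067 -35.10460895 189.42398742]
at L [-36.2 -76.8] z 189.4 shift [-47.3  22.  120.4] turn 0.3 F [-0.5  0.6 -0.2] t 1.6 op 0.3209702870122934
```

Call:
arm_command:
  targets:
    - [-47, 22, 10, 0, 0.32]
    - [-47, 22, 30, 0, 0.32]
    - [-47, 22, 75, 0, 0.32]
    - [-47, 22, 105, 0, 0.32]
    - [-47, 22, 105, 0, 0.32]

```text
t: 2.1
eef_pos: [573.6, -69.1, 81.2]
tcp_rot: [-3.136, -0.004, 1.933]
ft_force: [0.3, -0.3, -0.3]
opening: 0.319
grip_force: 0.0
```

```bash
python3 - <<'E'
from h import *; from cell import env
s=env.state(); go(s,-14,-124,68); go(s,-14,20,68)
c=env.read_camera("scene"); cv2.imwrite("pics/s1.png",cv2.resize(c["frame"][180:360,210:450],None,fx=3,fy=3)[:,:,::-1])
E
```

```text
at L [ -16.1 -120.6] z 81.2 shift [-3.5  2.1 13.2] turn 0.3 F [ 0.3 -0.3 -0.3] t 2.1 op 0.31851294608155006
at L [ -16.1 -120.6] z 81.2 shift [140.5   2.8  13.8] turn 0.3 F [ 0.3 -0.3 -0.3] t 2.1 op 0.31851294608155006
```

View pics/s1.png

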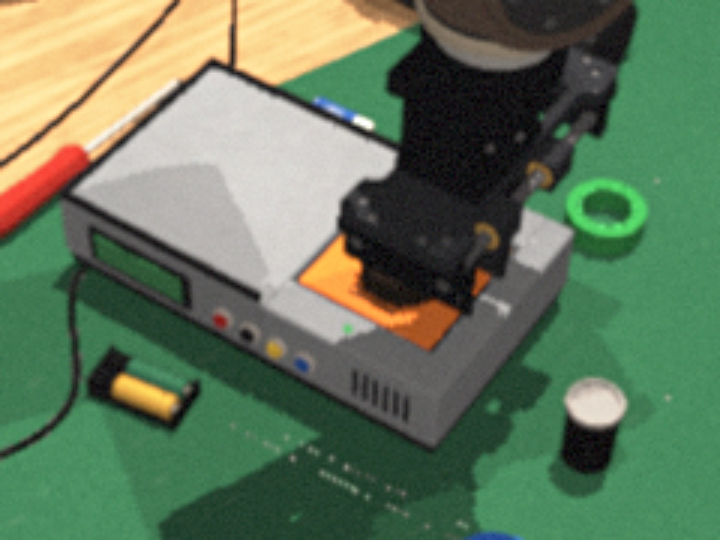

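The gripper is above the -y side of the hatch, next to the roll at about (395,285) in the crop, and touches nothing.

Call:
arm_command:
  targets:
    - [-4, 2, 6, 0.3, 0.32]
    - [-4, 2, 13, 0.3, 0.32]
    - [-4, 2, 13, 0.3, 0.32]

```text
t: 2.45
eef_pos: [579.0, -72.5, 72.1]
tcp_rot: [3.141, 0.0, 1.928]
ft_force: [-1.1, 0.2, -0.3]
opening: 0.318
grip_force: 0.0
```

```bash
python3 -c "
from h import *; from cell import env
s=env.state(); go(s,-14,-105,67.5); go(s,-14,18,67.5)"
```

```text
at L [ -12.2 -125.7] z 72.1 shift [20.7 -1.8  4.6] turn -0.0 F [-1.1  0.2 -0.3] t 2.45 op 0.31833106466964767
at L [ -12.2 -125.7] z 72.1 shift [143.7  -1.9   4.6] turn -0.0 F [-1.1  0.2 -0.3] t 2.45 op 0.31833106466964767
```

Call:
arm_command:
  targets:
    - [6, -2, 4, 0, 0.32]
    - [13, -2, 4, 0, 0.32]
    - [20, -2, 4, 0, 0.32]
    - [28, -2, 4, 0, 0.32]
    - [38, -2, 4, 0, 0.32]

```text
t: 2.95
eef_pos: [563.5, -36.8, 68.0]
tcp_rot: [3.141, 0.0, 1.928]
ft_force: [-0.1, -0.4, -0.1]
opening: 0.322
grip_force: 0.2
```

```bash
python3 -c "
from h import *; from cell import env
s=env.state(); go(s,-14,18,67.5)"
```

```text
at L [-14.2 -86.8] z 68.0 shift [104.8   0.2   0.5] turn -0.0 F [-0.1 -0.4 -0.1] t 2.95 op 0.32156091562598516
```

Call:
arm_command:
  targets:
    - [12, 0, 0, 0, 0.32]
    - [24, 0, 0, 0, 0.32]
    - [36, 0, 0, 0, 0.32]
    - [48, 0, 0, 0, 0.32]
    - [60, 0, 0, 0, 0.32]

```text
t: 3.45
eef_pos: [542.3, 19.7, 67.9]
tcp_rot: [3.141, 0.0, 1.928]
ft_force: [0.5, -0.6, 0.7]
opening: 0.317
grip_force: 0.4
```

Call:
arm_command:
  targets:
    - [12, 0, 0, 0, 0.32]
    - [24, 0, 0, 0, 0.32]
    - [34, 0, 0, 0, 0.32]
    - [42, 0, 0, 0, 0.32]
    - [46, 0, 0, 0, 0.32]

```text
t: 3.95
eef_pos: [526.3, 62.6, 67.9]
tcp_rot: [3.142, -0.0, 1.929]
ft_force: [-0.2, -0.5, 0.2]
opening: 0.321
grip_force: 0.3
```

```bash
python3 - <<'E'
from h import *; from cell import env
s=env.state(); go(s,-14,18,67.5)
c=env.read_camera("scene"); cv2.imwrite("pics/s2.png",cv2.resize(c["frame"][180:360,210:450],None,fx=3,fy=3)[:,:,::-1])
E
```

```text
at L [-14.2  19.3] z 67.9 shift [-1.3  0.2  0.4] turn 0.0 F [-0.2 -0.5  0.2] t 3.95 op 0.32113604043160604
```

View pics/s2.png

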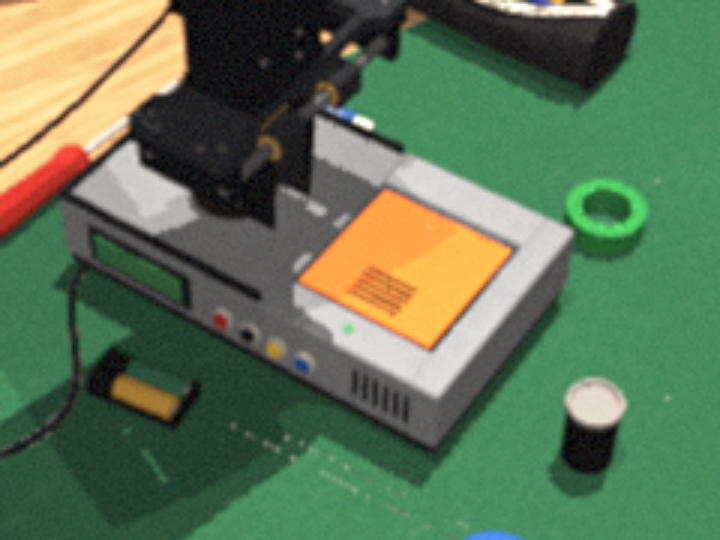

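The roll is on the deck in front of the fingers and the hatch is clear. The ribs show at crop (383,290). Next I back off, rise, shut the fingers and move over the ribs.

Call:
arm_command:
  targets:
    - [-15, 0, 0, 0, 0.32]
    - [-40, 0, -20, 0, 0.32]
    - [-89, -16, -30, 0, 0]
    - [-89, -16, -30, 0, 0]
    - [-89, -16, -30, 0, 0]

```text
t: 4.5
eef_pos: [543.0, -29.2, 98.0]
tcp_rot: [3.141, 0.0, 1.925]
ft_force: [0.3, 1.2, -0.5]
opening: 0.124
grip_force: 0.0
```

```bash
python3 - <<'E'
from h import *; from cell import env
s=env.state(); go(s,-30,-70,70)
c=env.read_camera("scene"); print(W2L(ray(c,[(210+383/3,180+290/3)],62)[0]))
o=cv2.convexHull(roll(c,(240,200,330,265),60)); print(cv2.boundingRect(o))
t=env.read_camera("top"); h=roll(t,(235,215,330,300),75); print(cv2.boundingRect(h))
(x,y),r=cv2.minEnclosingCircle(ray(t,h.reshape(-1,2),76.5).astype(np.float32)); print("roll L",W2L((x,y)),r)
E
```

```text
at L [-30.8 -72.5] z 98.0 shift [ 2.5  0.8 28. ] turn -0.2 F [ 0.3  1.2 -0.5] t 4.5 op 0.12394968893226647
(np.float64(-28.631729667419894), np.float64(-71.41991264241177))
(240, 200, 90, 65)
(262, 246, 29, 30)
roll L (np.float64(-13.56555150802362), np.float64(52.008057829967434)) 25.58365821838379
```

Call:
arm_command:
  targets:
    - [2, 1, 15, 0, 0]
    - [2, 1, 28, 0, 0]
    - [2, 1, 31, 0, 0]
    - [2, 1, 31, 0, 0]
    - [2, 1, 31, 0, 0]

```text
t: 5.1
eef_pos: [543.1, -24.7, 67.0]
tcp_rot: [3.142, -0.0, 1.929]
ft_force: [-0.4, -0.4, 0.7]
opening: 0.006
grip_force: 0.0
```

```bash
python3 -c "
from h import *; from cell import env
s=env.state(); go(s,-30,-70,57.5)"
```

```text
at L [-29.1 -68.4] z 67.0 shift [-1.6 -0.9  9.5] turn 0.0 F [-0.4 -0.4  0.7] t 5.1 op 0.006016663390006703
```

Call:
arm_command:
  targets:
    - [-1, -1, 3, 0, 0]
    - [-1, -1, 6, 0, 0]
    - [-1, -1, 8, 0, 0]
    - [-1, -1, 9.5, 0, 0]
    - [-1, -1, 9.5, 0, 0]

```text
t: 5.6
eef_pos: [542.6, -26.3, 57.3]
tcp_rot: [3.141, 0.0, 1.928]
ft_force: [0.6, -0.9, 2.8]
opening: 0.005
grip_force: 1.2
```

Call:
arm_command:
  targets:
    - [0, 0, 0.8, 0, 0]
    - [0, 0, 0.8, 0, 0]
    - [0, -15, -40, 0, 0]
    - [0, -35, -80, 0, 0]
    - [0, -60, -120, 0, 0]

```text
t: 6.1
eef_pos: [485.3, -47.1, 178.2]
tcp_rot: [-3.14, -0.001, 1.929]
ft_force: [0.3, 0.2, 0.2]
opening: 0.003
grip_force: 0.0
```

Call:
arm_command:
  targets:
    - [0, -30, -35, 0, 0]
    - [0, -60, -70, 0, 0]
    - [0, -80, -100, 0, 0]
    - [0, -80, -100, 0, 0]
    - [0, -80, -100, 0, 0]

```text
t: 6.6
eef_pos: [411.1, -75.2, 277.4]
tcp_rot: [3.141, 0.001, 1.928]
ft_force: [0.3, 0.8, 0.1]
opening: 0.004
grip_force: 0.0
```

Call:
arm_command:
  targets:
    - [0, 0, 0, 0, 0]
    - [0, 0, 0, 0, 0]
    - [0, 0, 0, 0, 0]
    - [0, 0, 0, 0, 0]
    - [0, 0, 0, 0, 0]

```text
t: 7.1
eef_pos: [411.3, -75.1, 277.0]
tcp_rot: [-3.141, -0.001, 1.929]
ft_force: [-0.6, 0.9, -0.7]
opening: 0.006
grip_force: 0.0
```

```bash
python3 - <<'E'
from h import *; from cell import env
s=env.state(); go(s,-30,-70,57.5)
for n,(x0,y0) in {"scene":(210,150),"top":(190,150)}.items():
    c=env.read_camera(n); cv2.imwrite(f"pics/e_{n}.png",cv2.resize(c["frame"][y0:y0+190,x0:x0+240],None,fx=2.5,fy=2.5)[:,:,::-1])
E
```

```text
at L [-170.2  -69.4] z 277.0 shift [ -0.7 140.3 219.4] turn -0.0 F [-0.6  0.9 -0.7] t 7.1 op 0.005599881813191939
```

View pics/e_scene.png

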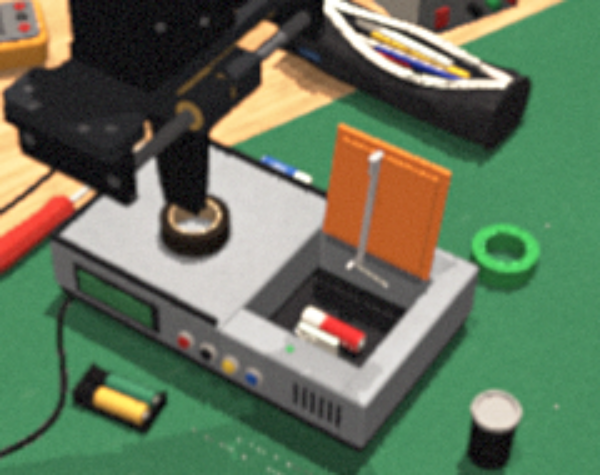

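View pics/e_top.png

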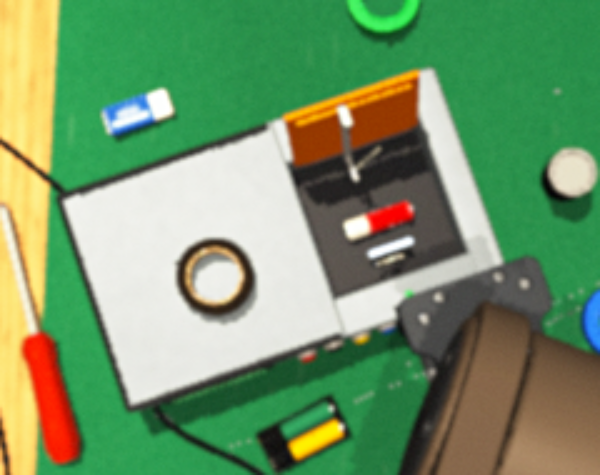

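The hatch is standing open at scene crop (390,195), and the roll lies flat on the deck at top crop (216,277). I'll let it settle for a moment and check the hatch angle.

Call:
arm_command:
  targets:
    - [0, 0, 0, 0, 0]
    - [0, 0, 0, 0, 0]
    - [0, 0, 0, 0, 0]
    - [0, 0, 0, 0, 0]
    - [0, 0, 0, 0, 0]

```text
t: 7.7
eef_pos: [411.2, -75.2, 277.4]
tcp_rot: [3.141, -0.0, 1.928]
ft_force: [-1.0, 0.4, -0.3]
opening: 0.004
grip_force: 0.0
```

```bash
python3 - <<'E'
from h import *; from cell import env
c=env.read_camera("scene"); h=cv2.cvtColor(c["frame"],cv2.COLOR_RGB2HSV)
m=np.zeros((480,640),np.uint8); m[190:265,330:398]=cv2.inRange(h,(5,130,60),(28,255,255))[190:265,330:398]
q=cv2.convexHull(big(m)); print(cv2.approxPolyDP(q,5,True).reshape(-1,2).tolist())
for a in (1.4,1.6,1.75,1.9):
    P=[np.r_[L2W(43-94*np.cos(a),y),62+94*np.sin(a)] for y in(-24,-116)]
    print(a,np.round(proj(c,P)).tolist())
E
```

```text
[[346, 199], [390, 219], [380, 261], [339, 242]]
1.4 [[334.0, 210.0], [379.0, 231.0]]
1.6 [[340.0, 204.0], [385.0, 224.0]]
1.75 [[344.0, 200.0], [389.0, 220.0]]
1.9 [[348.0, 198.0], [393.0, 217.0]]
```

The measured hatch corners match an angle of about 1.75 rad, which is fully open.

```bash
python3 -c "
from cell import env
print(env.job_done())"
```

```text
the job is handed in; nothing more can be done
None
```

The roll lies flat on the deck, wholly clear of the hatch; the hatch was pressed once and stands fully open (about 1.75 rad); no other item was touched, and the job was handed in at about 8 s.

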